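# Zero the gaussmeter pen and hold it on the marked flange face

## Task

Check the pipe bend for residual magnetism: take the gaussmeter pen from its stand, zero it by putting its brass stem nearly all the way down into the bore of the zero chamber for about a second, then hold the stem's tip on the yellow paint spot, square to the leaning flange face and pressed lightly, so that the sprung stem gives about half its 10 mm travel. Never lean hard on the thin stem, leave the chamber and all the other things standing where they are, and finish while still holding the pen to the spot like that.

Things in the scene. Friction and masses are not known exactly. Their poses are not given: they have to be found in the camera images.
- pen: Gaussmeter pen, loose, about 132 g: round yellow handle 24 mm dia and 109 mm long (black nose, black rubber ring low down, small display), with a thin brass stem 6 mm dia standing out 60 mm from the nose. Origin at the centre of the nose end, z along the handle away from the stem. It starts upright in its stand, nose end 70 mm above the bench, so handle from 70 to 179 mm; the stand hides its lowest 20 mm.
- pen_grip (a point): Point on the axis of the pen handle, 80 mm above the nose end (29 mm below the top of the handle, 140 mm from the stem tip): a good place to grip, any direction round the handle.
- pen_tip (a point): The round end of the brass stem (3 mm radius), 60 mm from the nose when the spring is relaxed; moves with the stem.
- stem (a joint): How far the sprung stem is pushed into the handle, m: 0 relaxed, 0.010 at its stop. Spring 300 N/m (about 1.5 N at half travel); beyond the stop it is rigid.
- stand: Bench stand of the pen, fixed: grey block 70 x 70 mm on an 84 mm foot, 70 mm high, with a black collar 50 x 50 x 20 mm on top (top at 90 mm). The collar bore (26.5 mm) takes the pen nose, the stem hangs in a 9 mm hole below. Draw the pen out at least 85 mm straight up to clear it. Origin at the centre of its underside, z up.
- chamber: Zero chamber, loose, about 0.9 kg: upright aluminium-coloured can with two black bands, 38 mm dia, on a dark round foot 80 mm dia and 10 mm high; total height 83 mm. Origin at the centre of its underside, z up.
- chamber_mouth (a point): Centre of the open top of the zero chamber bore, 83 mm above the bench: bore 11 mm dia, straight, 68 mm deep, open upward, no chamfer.
- bend: Grey steel pipe bend, heavy, does not move: stands on a flange 150 mm dia, 19 mm thick; its upper flange (150 mm dia, bare steel raised face 88 mm dia, open bore 43 mm dia) leans 22.5 degrees from level towards the -x side of the bend. The highest edge is 163 mm above the bench. Origin at the centre of its underside, z up. Centre of the raised face at x = -0.0258, z = 0.1336 m in this frame; the face normal is (-0.383, 0, 0.924).
- mark (a point): Centre of the yellow paint spot (14 mm dia) on the raised face of the leaning flange, on a circle of 33 mm radius about the face centre; it may lie anywhere round this circle. Its z axis is the outward normal of the face.
- paint_marker: yellow and white paint marker lying on the bench, 14 mm dia, 140 mm long; bystander. Origin at its underside.
- tape_roll: roll of brown packing tape lying flat, 96 mm dia, 48 mm high; bystander. Origin at its underside.
- blind_flange: bare steel blind flange lying flat, 115 mm dia, 18 mm high; bystander. Origin at its underside.
- paint_tin: red paint tin standing, 65 mm dia, 85 mm high; bystander. Origin at its underside.
- caliper: steel caliper with black slider lying flat, about 210 x 55 mm, 10 mm high; bystander. Origin at its underside.
- carton: cardboard carton 110 x 150 x 90 mm high; bystander. Origin at its underside.
- nipple: short brass pipe piece standing on end, 34 mm dia, 60 mm high; bystander. Origin at its underside.
Mind the look-alikes: they are no part of the job. Leave any pink look-alike of the bend alone.

How it is judged:
On the way:
1. the stem is at least 40 mm down the bore of the zero chamber for 0.5 s (z of pen_tip in the frame of chamber_mouth below -0.04 m and horizontal distance between pen_tip and chamber_mouth below 0.007 m), for 0.5 s.
At the end, for the whole second after the job is handed in: Gripper holds the pen still; stem tip within 7 mm of the spot centre, pen axis within 8 degrees of the face normal, stem pushed in 1.5 to 8.5 mm, pressing on the bend with 0.3 to 4 N; zero chamber upright within 40 mm of its start (distance between pen_tip and mark below 0.007 m and angle between the z axis of pen and the z axis of mark, either way round below 0.14 rad and value of joint stem between 0.0015 and 0.0085 m and contact force between pen and bend between 0.3 and 4 N and contact force between pen and the fingers above 1 N and linear speed of pen below 0.01 m/s and height (world z) of pen above 0.08 m and angle between chamber's own z axis and vertical below 0.1 rad and distance of chamber from where it was at the start of the episode below 0.04 m); the arm keeps its last pose, push and grip.
It fails at once if a bystander is shifted more than 30 mm or knocked over (distance of any of paint_marker, tape_roll, blind_flange, paint_tin, caliper, carton, nipple from where it was at the start of the episode above 0.03 m or angle between any of tape_roll, blind_flange, paint_tin, caliper, carton, nipple's own z axis and vertical above 0.3 rad).
It fails at once if the pen is pressed on the bend or the zero chamber with more than 20 N (contact force between pen and bend above 20 N or contact force between pen and chamber above 20 N).
It also fails if it takes over 58 s, if anything falls off the work surface, if the arm or the gripper's body presses on something with over 40 N, if the wrist force passes 120 N, or if a joint passes its speed limit or range.

## Robot

A 6-joint arm with a two-finger parallel gripper is mounted at the origin on the work surface. World frame = base frame: x ahead of the robot, y to its left, z up, the work surface at z = 0. Lengths are in m, angles in rad, forces in N, time in s.
With the tool pointing down it reaches from about 0.35 to 0.85 m from the base axis. Payload 8.1 kg.
Tool frame: the origin (TCP) lies at the centre of the arm's flange, where the gripper is bolted on; the fingertips stand 186 mm ahead of it and the grasp point (between the pads) lies 167 mm ahead of it; z points along the fingers, y is the line along which they close (so a half turn about z gives the same grasp; the last joint's range is limited). The gripper opens to 93 mm and grips with 3 to 60 N. Pads are 15 mm wide; open, the fingers measure 128 mm over their backs; the gripper's body (75 mm by 188 mm) begins 65 mm behind the grasp point.
Start: joints at [-1.245, 0.13, 1.488, -0, 1.523, -0.085], TCP at [0.24, -0.55, 0.405] pointing down, gripper open.
Joint ranges: [-2.96, 2.96], [-0.89, 2.26], [0.02, 2.5], [-1.34, 4.48], [0, 2.73], [-2.66, 2.66]. Speed limits (rad/s): [2.39, 2.39, 2.79, 3.14, 3.14, 3.14].

## Interface

Orientations are given as a rotation vector (axis times angle).
In Python, from plant import read_state, read_camera, camera_params, robot gives the robot as it stands.
- The arm moves only by the tool carry_out, never from a script. Its argument "targets" is a list of rows, each an object of numbers: "hand": the opening in per cent of the stroke, from 0 (shut) to 100 (fully open); "x", "y", "z": the shift along the tool's x, y, z in m; "ax", "ay", "az": the turn, a rotation vector about the tool's x, y, z in rad. In form: [{"hand": .., "x": .., "y": .., "z": .., "ax": .., "ay": .., "az": ..}, ...]. A call has 1 to 8 rows; each row is the pose to reach, as a shift and turn from the pose commanded when the call began, along the tool's axes at that moment; what a row does not reach only later rows make up. A row lasts 1/8 s, in which the tool goes at most 62.5 mm and 10.7 degrees, less where a joint would pass 70% of its speed; a pose out of reach is approached as far as the arm can. A call with a gripper value outside its range is refused whole. The fingers move at their own pace and stop on an object; "newtons" is the grip in N (left out, the last holds). Time passes only in rows, so rows that repeat a pose let the fingers close. It gives the time, the measured TCP pose, the force, the opening and the grip force at its end, in the units of the state.
- read_state(): the state, without advancing time (a new reading comes with each control period).
- read_camera(name): name is "side" or "top"; returns (picture, depth): 420x560x3 uint8, blue, green, red; 420x560 float32, m along the optical axis (not along the pixel's ray), 0 where there is no reading.
- camera_params(name): a dict with "fx", "fy", "cx", "cy" (pixels), "position" and "rotation" of the camera in the world. Camera axes: x right, y up, looking along -z (the intrinsics and any distortion apply to the point x, -y, -z); pixel columns grow to the right and rows downward; lengths in m; the calibration is good to about 2 mm. A picture is of the moment at which its call begins. camera_params takes no time and is no camera call.
- robot.close_job(): hands the job in; it is judged then, once.
The state is a dict: "t": time; "q": joint angles; "dq": joint speeds; "joint_torque": joint torques, N m; "tool_pos": TCP position; "orientation": TCP orientation; "force": force on the tool from outside, world axes, zero at the start; "wrist_torque": the same for the moment, N m; "opening": finger opening in m; "gripper_force": force on a finger pad.
Only numpy, scipy, OpenCV 4.12 (cv2) and the standard library are available. Lean on these libraries where they do the work, as an engineer would, in place of code of your own. Each camera call takes 0.05 s, during which the arm holds its last target. There are 200 camera calls.

## Working session

There is one attempt and no reset: what is moved stays moved. The work goes in short steps, Python scripts to look and compute and a tool call to move; the robot and the scene stay as the last step left them, time stands still between calls to the robot, and variables do not carry over. Pictures are saved under pics/ and viewed, at most 11 in all, crops included, and the job is handed in when it is done.

Besides the shell and the picture viewer there is one more tool, called as name([rows], argument=value, ...), one row to a line, values as JSON. carry_out: Moves the arm, as the interface text tells. Its arguments: {"type":"object","properties":{"targets":{"type":"array","items":{"type":"object","properties":{"hand":{"type":"number"},"x":{"type":"number"},"y":{"type":"number"},"z":{"type":"number"},"ax":{"type":"number"},"ay":{"type":"number"},"az":{"type":"number"}}}},"newtons":{"type":"number"}},"required":["targets"]}

```bash
ls && mkdir -p pics && python3 - <<'E'
from plant import *
import cv2,numpy as np
np.set_printoptions(precision=4,suppress=True)
for n in("side","top"):
    im,d=read_camera(n);cv2.imwrite(f"pics/{n}0.png",im);np.save(f"pics/{n}0.npy",d)
    print(n,camera_params(n))
print(read_state())
E
```

```text
pics
side {'fx': 511.0906895825965, 'fy': 511.0906895825965, 'cx': 283.0683133682841, 'cy': 201.3236058564634, 'position': array([ 0.3937, -1.0705,  1.1331]), 'rotation': array([ 0.8522, -0.0852, -0.1341])}
top {'fx': 448.9153484946815, 'fy': 448.9153484946815, 'cx': 275.4535366217522, 'cy': 207.6539284910428, 'position': array([0.5067, 0.0751, 1.5196]), 'rotation': array([ 0.054 , -0.0278, -1.5664])}
{'t': 0.1, 'q': array([-1.2454,  0.1311,  1.4892, -0.    ,  1.523 , -0.0854]), 'dq': array([ 0.0016, -0.0023, -0.0008,  0.0001,  0.0015,  0.0006]), 'joint_torque': array([  0.0009, -56.134 , -49.31  ,   0.077 ,   0.029 ,  -0.0001]), 'tool_pos': array([ 0.2395, -0.5499,  0.4038]), 'orientation': array([-3.0739, -0.6403,  0.0003]), 'force': array([ 0.5659,  0.168 , -0.421 ]), 'wrist_torque': array([-0.0124,  0.0103, -0.0193]), 'gripper_force': 0.0, 'opening': 0.09298054581482255}
```

View pics/top0.png

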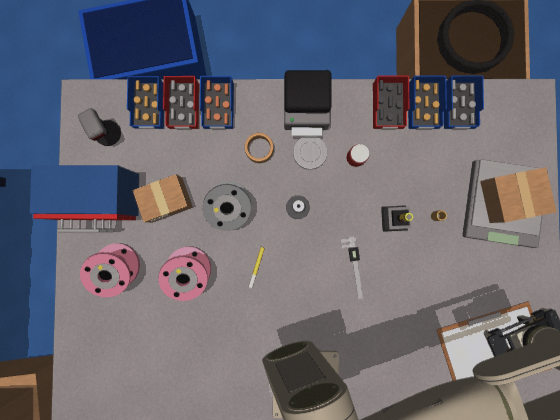

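View pics/side0.png

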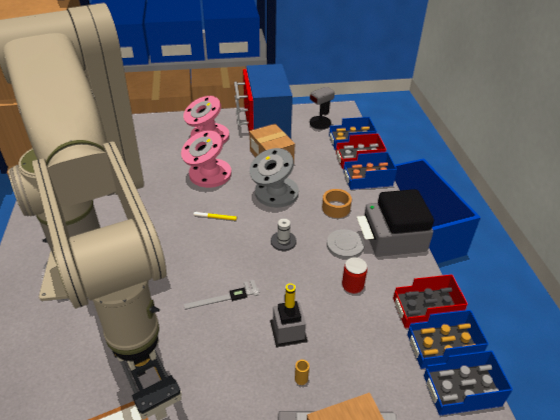

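The top view shows the pen in its stand near (407,217), the chamber at (298,207), and the grey bend at (228,207) with a yellow spot near (215,210). The side view shows the pen top at (290,288), the chamber at (284,228) and the grey flange at (272,165). I'll measure these next.

```bash
cat > h.py <<'E'
from plant import *
import cv2,numpy as np
from scipy.spatial.transform import Rotation as R
np.set_printoptions(precision=4,suppress=True)
def ray(n,u,v):
    c=camera_params(n);k=R.from_rotvec(c['rotation'])
    p=np.stack([(np.asarray(u)-c['cx'])/c['fx'],-(np.asarray(v)-c['cy'])/c['fy'],-np.ones_like(np.asarray(u,float))],-1)
    return np.array(c['position']),k.apply(p)
def onz(n,u,v,z):
    o,d=ray(n,u,v);return o+d*((z-o[2])/d[...,2])[...,None]
def cloud(n,d):
    v,u=np.indices(d.shape);o,r=ray(n,u.ravel(),v.ravel())
    return (o+r*d.reshape(-1,1)).reshape(*d.shape,3)
def proj(n,P):
    c=camera_params(n);p=R.from_rotvec(c['rotation']).inv().apply(np.atleast_2d(P)-c['position'])
    return np.c_[c['cx']+c['fx']*p[:,0]/-p[:,2],c['cy']-c['fy']*p[:,1]/-p[:,2]]
def blobs(m,amin=5):
    n,l,s,c=cv2.connectedComponentsWithStats(m.astype(np.uint8))
    return [(i,s[i],c[i]) for i in range(1,n) if s[i,4]>=amin],l
E
python3 - <<'E'
from h import *
for n in("top","side"):
    im=cv2.imread(f"pics/{n}0.png");d=np.load(f"pics/{n}0.npy");P=cloud(n,d)
    hsv=cv2.cvtColor(im,cv2.COLOR_BGR2HSV);H,S,V=cv2.split(hsv)
    print(n)
    b,l=blobs((H>20)&(H<35)&(S>130)&(V>90),4)
    for i,s,c in b:
        m=l==i;print(' yellow',s,c,np.median(P[m],0),P[m][:,2].max())
    # grey bend points by height
    win=(slice(150,260),slice(190,265)) if n=="top" else (slice(140,210),slice(240,305))
    q=P[win].reshape(-1,3);q=q[(q[:,2]>0.07)]
    print(' bend',len(q),q.min(0),q.max(0))
    win=(slice(190,225),slice(280,315)) if n=="top" else (slice(212,250),slice(268,300))
    q=P[win].reshape(-1,3);t=q[q[:,2]>0.078];f=q[(q[:,2]>.004)]
    print(' chamber top',len(t),t.mean(0),(t.min(0)+t.max(0))/2,t[:,2].max(),'foot',f.min(0),f.max(0),(f.min(0)+f.max(0))/2)
    win=(slice(200,235),slice(378,420)) if n=="top" else (slice(280,345),slice(268,308))
    q=P[win].reshape(-1,3)
    for a,bb in((.06,.075),(.08,.095),(.165,.19)):
        t=q[(q[:,2]>a)&(q[:,2]<bb)]
        if len(t):print(' stand',a,len(t),np.median(t,0),t.min(0),t.max(0))
im=cv2.imread("pics/top0.png")[170:250,190:440];cv2.imwrite("pics/ctop.png",cv2.resize(im,None,fx=3.2,fy=3.2,interpolation=cv2.INTER_CUBIC))
im=cv2.imread("pics/side0.png")[130:350,240:330];cv2.imwrite("pics/cside.png",cv2.resize(im,None,fx=2.7,fy=2.7,interpolation=cv2.INTER_CUBIC))
E
```

```text
top
 yellow [214 208   4   4  13] [215.6154 209.3846] [0.5736 0.2825 0.1358] 0.14318400105127038
 yellow [405 213   8   8  28] [407.7857 216.3214] [ 0.553  -0.2938  0.1784] 0.1830401056276143
 yellow [400 215   4   4  12] [401.4167 216.75  ] [ 0.5516 -0.2871  0.142 ] 0.1621789009733201
 yellow [253 247  11  28 106] [258.0755 260.7453] [0.4065 0.158  0.0116] 0.020854283282983666
 yellow [ 98 266   4   4  13] [ 99.5385 267.1538] [0.3938 0.6372 0.1456] 0.1503262100246725
 yellow [176 269   5   4  14] [178.     270.7143] [0.3836 0.3945 0.1461] 0.14963478394683527
 bend 1820 [0.4194 0.0751 0.0961] [0.6514 0.3595 1.5196]
 chamber top 95 [0.5824 0.0307 0.2036] [0.5566 0.0431 0.7991] 1.5196198117796427 foot [ 0.5067 -0.0295  0.004 ] [0.6456 0.0852 1.5196] [0.5761 0.0278 0.7618]
 stand 0.06 198 [ 0.5471 -0.2828  0.0694] [ 0.518  -0.3341  0.0604] [ 0.5863 -0.262   0.0745]
 stand 0.08 171 [ 0.5467 -0.2896  0.0894] [ 0.5275 -0.3245  0.0801] [ 0.5785 -0.2724  0.095 ]
 stand 0.165 57 [ 0.5529 -0.2965  0.1787] [ 0.5412 -0.3093  0.1661] [ 0.5622 -0.2868  0.1849]
side
 yellow [207 103   3   3   7] [2
[... 326 characters left out ...]
 yellow [286 283  10   9  49] [290.2245 287.4082] [ 0.5513 -0.3001  0.1775] 0.18262398269304203
 yellow [285 292  10  16 140] [289.4429 299.7214] [ 0.5474 -0.3076  0.1414] 0.17096457530125864
 bend 1647 [ 0.3937 -1.0705  0.0705] [0.6882 0.481  1.1331]
 chamber top 92 [ 0.5772 -0.036   0.1394] [ 0.5001 -0.5132  0.6055] 1.1330757531123103 foot [ 0.3937 -1.0705  0.004 ] [0.6564 0.1545 1.1331] [ 0.5251 -0.458   0.5686]
 stand 0.06 314 [ 0.5426 -0.323   0.0691] [ 0.5145 -0.3371  0.06  ] [ 0.587  -0.2603  0.0749]
 stand 0.08 280 [ 0.5468 -0.31    0.0892] [ 0.5251 -0.3269  0.0801] [ 0.5771 -0.2724  0.0949]
 stand 0.165 94 [ 0.5506 -0.3027  0.1772] [ 0.5393 -0.3121  0.1653] [ 0.5622 -0.2874  0.1832]
```

View pics/ctop.png

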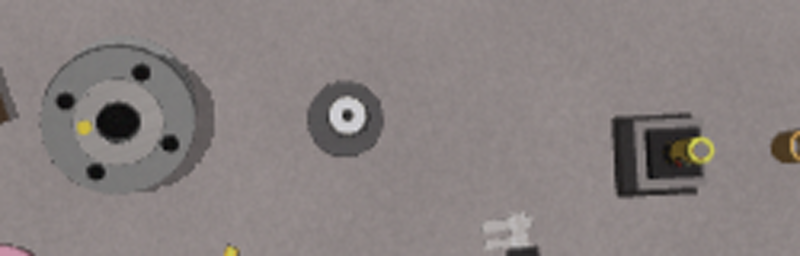

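The crop shows the pen's yellow ring at about (409,217), the chamber bore at about (298.4,206) and the spot at about (216,209.5) in full-image pixels. Next I'll get precise positions from both views and fit the face plane.

```bash
python3 - <<'E'
from h import *
from scipy.optimize import least_squares
def tri(a,b):
    (o1,d1),(o2,d2)=ray("top",*a),ray("side",*b)
    s=np.linalg.lstsq(np.c_[d1,-d2],o2-o1,rcond=None)[0]
    p,q=o1+s[0]*d1,o2+s[1]*d2;return (p+q)/2,np.linalg.norm(p-q)
c={}
for n in("top","side"):
    im=cv2.imread(f"pics/{n}0.png");d=np.load(f"pics/{n}0.npy");P=cloud(n,d);P[d<=0]=-9
    H,S,V=cv2.split(cv2.cvtColor(im,cv2.COLOR_BGR2HSV))
    # chamber top (bright ring) hull centre
    w=(300-20,318,190,225) if n=="top" else (268,300,212,250)
    sub=np.zeros_like(V,bool);sub[w[2]:w[3],w[0]:w[1]]=1
    m=sub&(P[...,2]>.074)&(P[...,2]<.1);v,u=np.nonzero(m)
    e=cv2.minEnclosingCircle(np.c_[u,v].astype(np.float32)) ;print(n,'chamber top',m.sum(),e,onz(n,*e[0],.083))
    dark=m&(V<110);v2,u2=np.nonzero(dark);print('  dark',len(u2),(u2.mean(),v2.mean()) if len(u2) else 0); 
    fe=cv2.fitEllipse(cv2.convexHull(np.c_[u,v].astype(np.int32)));print('  ell',fe,onz(n,*fe[0],.083));c[n,'ch']=fe[0]
    # foot ellipse: height>5 mm
    m=sub&(P[...,2]>.004)&(P[...,2]<.1)
    # pen top
    w=(398,420,205,230) if n=="top" else (280,302,278,300)
    sub[:]=0;sub[w[2]:w[3],w[0]:w[1]]=1
    m=sub&(P[...,2]>.171)&(P[...,2]<.2);v,u=np.nonzero(m)
    fe=cv2.fitEllipse(cv2.convexHull(np.c_[u,v].astype(np.int32)));print(' pen ell',m.sum(),fe,onz(n,*fe[0],.179));c[n,'pen']=fe[0]
    # flange plane
    w=(195,262,178,238) if n=="top" else (245,300,145,188)
    sub[:]=0;sub[w[2]:w[3],w[0]:w[1]]=1
    m=sub&(P[...,2]>.09)&(P[...,2]<.2)&(S<50);Q=P[m];
    if n=="side":Q0=Q
    else: Q1=Q
    for k in range(6):
        A=np.c_[Q[:,:2],np.ones(len(Q))];x=np.linalg.lstsq(A,Q[:,2],rcond=None)[0];r=Q[:,2]-A@x;Q=Q[abs(r)<max(.004,2*r.std())]
    nn=np.array([-x[0],-x[1],1]);nn/=np.linalg.norm(nn);print(' face n',nn,'tilt',np.degrees(np.arccos(nn[2])),'yaw',np.degrees(np.arctan2(nn[1],nn[0])),len(Q),r.std(),'plane',x,'bb',Q.min(0),Q.max(0),(Q.min(0)+Q.max(0))/2)
    my=sub.copy();my=(sub&(H>20)&(H<35)&(S>90)&(V>80));v,u=np.nonzero(my);wt=S[my].astype(float)-60
    c[n,'mk']=((u*wt).sum()/wt.sum(),(v*wt).sum()/wt.sum());print(' mark',c[n,'mk'],np.median(P[my],0),my.sum())
    db=sub&(V<45);v,u=np.nonzero(db&(abs(u_:=np.indices(V.shape)[1]-(227 if n=="top" else 274))<9)&(abs(np.indices(V.shape)[0]-(207 if n=="top" else 168))<9));print(' bore dark',len(u),u.mean() if len(u) else 0,v.mean() if len(u) else 0)
for k in('ch','pen','mk'):print(k,tri(c['top',k],c['side',k]))
E
```

```text
top chamber top 98 ((298.2073059082031, 205.39024353027344), 5.824777126312256) [0.5891 0.0264 0.083 ]
  dark 3 (np.float64(300.3333333333333), np.float64(204.0))
  ell ((298.07696533203125, 205.3495330810547), (11.32577896118164, 11.362061500549316), 98.0146484375) [0.5892 0.0268 0.083 ]
 pen ell 54 ((408.11505126953125, 216.5146942138672), (7.9618988037109375, 8.339136123657227), 84.1847915649414) [ 0.5516 -0.297   0.179 ]
 face n [-0.3567 -0.1368  0.9241] tilt 22.45959647191557 yaw -159.01748555988982 1389 0.0025862804745544047 plane [ 0.386   0.148  -0.1296] bb [0.5123 0.1777 0.0983] [0.6471 0.323  0.1621] [0.5797 0.2504 0.1302]
 mark (np.float64(215.8469910371319), np.float64(209.43918053777207)) [0.5736 0.2825 0.1358] 17
 bore dark 110 226.29090909090908 207.55454545454546
side chamber top 103 ((284.0, 223.5), 6.18475866317749) [0.5871 0.021  0.083 ]
  dark 6 (np.float64(285.0), np.float64(226.5))
  ell ((284.1054382324219, 223.36941528320312), (10.096466064453125, 12.769023895263672), 94.98204040527344) [0.5875 0.0215 0.083 ]
 pen ell 80 ((290.4415283203125, 288.140380859375), (9.617929458618164, 9.958276748657227), 54.58799743652344) [ 0.5503 -0.3018  0.179 ]
 face n [-0.3569 -0.1361  0.9242] tilt 22.453523220455082 yaw -159.12497622917596 1000 0.0028151960235052184 plane [ 0.3861  0.1473 -0.1294] bb [0.5088 0.1739 0.098 ] [0.6477 0.3257 0.1592] [0.5783 0.2498 0.1286]
 mark (np.float64(267.2689961175818), np.float64(157.61342207432057)) [0.5706 0.2843 0.1362] 14
 bore dark 39 270.8974358974359 165.51282051282053
ch (array([0.5889, 0.0267, 0.078 ]), np.float64(0.0010988665639864816))
pen (array([ 0.5514, -0.2982,  0.1745]), np.float64(0.0006857862121695793))
mk (array([0.5716, 0.2826, 0.1376]), np.float64(0.001827682780161701))
```

```bash
cat >> h.py <<'E'
def go(p,Rt=None):
    s=read_state();R0=R.from_rotvec(s['orientation']);Rt=R0 if Rt is None else Rt
    print('t',s['t'],'pos',s['tool_pos'],'shift',R0.inv().apply(np.array(p)-s['tool_pos']),'turn',(R0.inv()*Rt).as_rotvec(),'F',s['force'],'op',s['opening'],s['gripper_force'])
E
python3 - <<'E'
from h import *
s=read_state();print(R.from_rotvec(s['orientation']).as_matrix())
down=R.from_matrix(np.c_[[.918,.397,0],[.397,-.918,0],[0,0,-1]])
go([.5515,-.2975,.42])
print(onz("top",215.85,209.44,.136),onz("side",267.27,157.6,.136))
E
```

```text
[[ 0.9168  0.3993 -0.0005]
 [ 0.3993 -0.9168  0.0016]
 [ 0.0001 -0.0017 -1.    ]]
t 0.1 pos [ 0.2395 -0.5499  0.4038] shift [ 0.3868 -0.1068 -0.016 ] turn [0. 0. 0.] F [ 0.5659  0.168  -0.421 ] op 0.09298054581482255 0.0
[0.5726 0.2827 0.136 ] [0.571  0.2849 0.136 ]
```

carry_out([
  {"hand":100,"x":0.387,"y":-0.107,"z":-0.016,"ax":0,"ay":0,"az":0},
  {"hand":100,"x":0.387,"y":-0.107,"z":-0.016,"ax":0,"ay":0,"az":0},
  {"hand":100,"x":0.387,"y":-0.107,"z":-0.016,"ax":0,"ay":0,"az":0},
  {"hand":100,"x":0.387,"y":-0.107,"z":-0.016,"ax":0,"ay":0,"az":0},
  {"hand":100,"x":0.387,"y":-0.107,"z":-0.016,"ax":0,"ay":0,"az":0},
  {"hand":100,"x":0.387,"y":-0.107,"z":-0.016,"ax":0,"ay":0,"az":0},
  {"hand":100,"x":0.387,"y":-0.107,"z":-0.016,"ax":0,"ay":0,"az":0},
  {"hand":70,"x":0.387,"y":-0.107,"z":-0.016,"ax":0,"ay":0,"az":0},
], newtons=30)

```text
t: 1.1
tool_pos: [0.553, -0.2957, 0.42]
orientation: [-3.074, -0.646, 0.001]
force: [-0.6, 1.0, 0.0]
opening: 0.0873
gripper_force: 0.0
```

```bash
python3 - <<'E'
from h import *
go([.5515,-.2975,.317])
im,d=read_camera("side");cv2.imwrite("pics/s1.png",cv2.resize(im[150:360,200:400],None,fx=2.8,fy=2.8,interpolation=cv2.INTER_CUBIC))
E
```

```text
t 1.1 pos [ 0.553  -0.2957  0.42  ] shift [-0.002   0.0012  0.103 ] turn [0. 0. 0.] F [-0.6191  0.9769  0.0039] op 0.08728626194785888 0.0
```

View pics/s1.png

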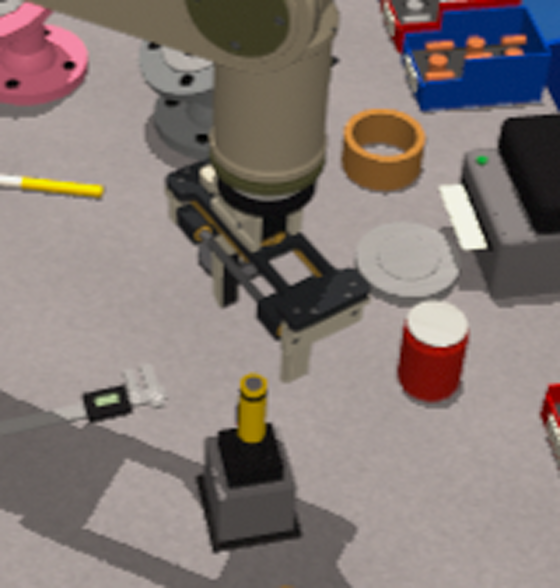

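The picture shows the open gripper centred above the pen (pen top at crop pixel 253,385), and nothing is in the way. I'll go down and close.

carry_out([
  {"hand":70,"x":-0.002,"y":0.001,"z":0.05,"ax":0,"ay":0,"az":0},
  {"hand":60,"x":-0.002,"y":0.001,"z":0.103,"ax":0,"ay":0,"az":0},
  {"hand":50,"x":-0.002,"y":0.001,"z":0.103,"ax":0,"ay":0,"az":0},
  {"hand":40,"x":-0.002,"y":0.001,"z":0.103,"ax":0,"ay":0,"az":0},
  {"hand":33,"x":-0.002,"y":0.001,"z":0.103,"ax":0,"ay":0,"az":0},
], newtons=10)

```text
t: 1.78
tool_pos: [0.5509, -0.3001, 0.3213]
orientation: [3.072, 0.639, 0.006]
force: [-0.2, -0.1, -0.4]
opening: 0.034
gripper_force: 0.0
```

carry_out([
  {"hand":0,"x":0,"y":0,"z":0},
  {"hand":0,"x":0,"y":0,"z":0},
  {"hand":0,"x":0,"y":0,"z":0},
  {"hand":0,"x":0,"y":0,"z":0},
], newtons=10)

```text
schema error: expected keys hand, x, y, z, ax, ay, az
```

carry_out([
  {"hand":0,"x":0,"y":0,"z":0,"ax":0,"ay":0,"az":0},
  {"hand":0,"x":0,"y":0,"z":0,"ax":0,"ay":0,"az":0},
  {"hand":0,"x":0,"y":0,"z":0,"ax":0,"ay":0,"az":0},
], newtons=10)

```text
t: 2.15
tool_pos: [0.5508, -0.2991, 0.3199]
orientation: [3.074, 0.641, 0.003]
force: [-2.5, 2.7, 6.5]
opening: 0.0239
gripper_force: 10.0
```

carry_out([
  {"hand":0,"x":0,"y":0,"z":0,"ax":0,"ay":0,"az":0},
  {"hand":0,"x":0,"y":0,"z":0,"ax":0,"ay":0,"az":0},
], newtons=35)

```text
t: 2.4
tool_pos: [0.5508, -0.299, 0.3199]
orientation: [3.074, 0.641, 0.003]
force: [-1.2, 2.8, 7.1]
opening: 0.0233
gripper_force: 35.0
```

carry_out([
  {"hand":0,"x":0,"y":0,"z":-0.02,"ax":0,"ay":0,"az":0},
  {"hand":0,"x":0,"y":0,"z":-0.05,"ax":0,"ay":0,"az":0},
  {"hand":0,"x":0,"y":0,"z":-0.08,"ax":0,"ay":0,"az":0},
  {"hand":0,"x":0,"y":0,"z":-0.11,"ax":0,"ay":0,"az":0},
  {"hand":0,"x":0,"y":0,"z":-0.13,"ax":0,"ay":0,"az":0},
  {"hand":0,"x":0,"y":0,"z":-0.13,"ax":0,"ay":0,"az":0},
], newtons=35)

```text
t: 3.15
tool_pos: [0.5506, -0.2994, 0.4505]
orientation: [3.073, 0.64, 0.005]
force: [-0.5, -0.2, -1.1]
opening: 0.0233
gripper_force: 35.0
```

```bash
python3 - <<'E'
from h import *
go([.5885,.026,.44])
im,d=read_camera("side");cv2.imwrite("pics/s2.png",cv2.resize(im[150:360,200:400],None,fx=2.8,fy=2.8,interpolation=cv2.INTER_CUBIC))
E
```

```text
t 3.15 pos [ 0.5506 -0.2994  0.4505] shift [ 0.1647 -0.2832  0.0098] turn [0. 0. 0.] F [-0.5102 -0.233  -1.1178] op 0.023326923806844695 34.988163113594055
```

View pics/s2.png

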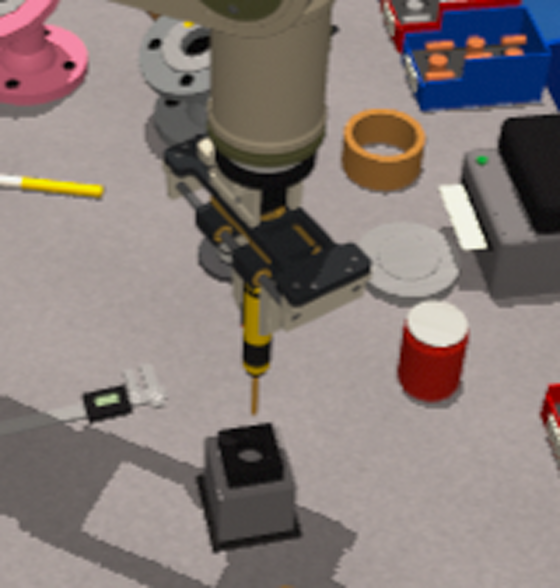

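The pen has left the stand and is held straight, with the stem tip at crop pixel (255,413). Next I'll move above the chamber.

carry_out([
  {"hand":0,"x":0.029,"y":-0.05,"z":0.002,"ax":0,"ay":0,"az":0},
  {"hand":0,"x":0.058,"y":-0.1,"z":0.004,"ax":0,"ay":0,"az":0},
  {"hand":0,"x":0.087,"y":-0.15,"z":0.006,"ax":0,"ay":0,"az":0},
  {"hand":0,"x":0.116,"y":-0.2,"z":0.008,"ax":0,"ay":0,"az":0},
  {"hand":0,"x":0.14,"y":-0.245,"z":0.01,"ax":0,"ay":0,"az":0},
  {"hand":0,"x":0.158,"y":-0.272,"z":0.015,"ax":0,"ay":0,"az":0},
  {"hand":0,"x":0.165,"y":-0.283,"z":0.025,"ax":0,"ay":0,"az":0},
  {"hand":0,"x":0.165,"y":-0.283,"z":0.035,"ax":0,"ay":0,"az":0},
], newtons=35)

```text
t: 4.2
tool_pos: [0.5883, 0.0264, 0.4107]
orientation: [-3.075, -0.642, 0.003]
force: [-0.8, -0.5, -1.4]
opening: 0.0235
gripper_force: 35.0
```

carry_out([
  {"hand":0,"x":0,"y":0,"z":0.005,"ax":0,"ay":0,"az":0},
  {"hand":0,"x":0,"y":0,"z":0.005,"ax":0,"ay":0,"az":0},
  {"hand":0,"x":0,"y":0,"z":0.005,"ax":0,"ay":0,"az":0},
])

```text
t: 4.58
tool_pos: [0.5886, 0.0253, 0.4082]
orientation: [3.076, 0.639, 0.001]
force: [-0.1, 0.3, -0.3]
opening: 0.0232
gripper_force: 35.0
```

```bash
python3 - <<'E'
from h import *
go([.5885,.026,.41])
im,d=read_camera("side");cv2.imwrite("pics/s3raw.png",im);np.save("pics/s3.npy",d)
cv2.imwrite("pics/s3.png",cv2.resize(im[160:260,235:335],None,fx=6,fy=6,interpolation=cv2.INTER_CUBIC))
s=read_state();print(proj("side",[s['tool_pos']+R.from_rotvec(s['orientation']).apply([0,0,k]) for k in(.25,.31)]),proj("side",[.5885,.026,.083]))
E
```

```text
t 4.575 pos [0.5886 0.0253 0.4082] shift [ 0.0002 -0.0007 -0.0018] turn [0. 0. 0.] F [-0.0732  0.2759 -0.2688] op 0.023151142168508936 34.987801909446716
[[284.9702 203.4906]
 [284.51   218.6708]] [[284.2219 222.3154]]
```

View pics/s3.png

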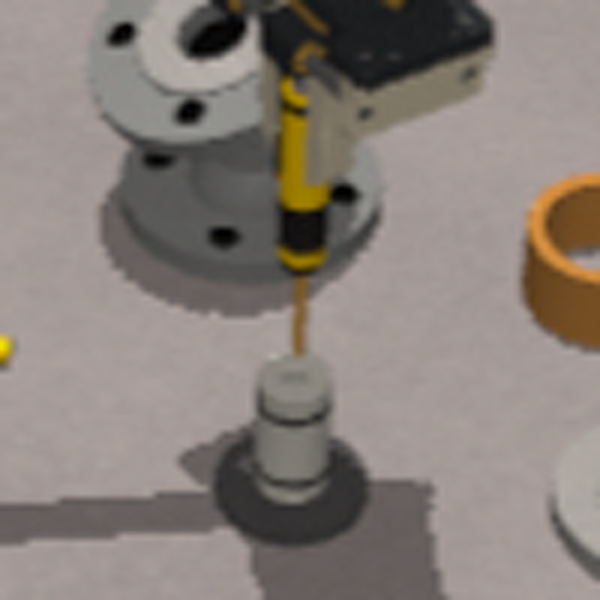

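The tip is at crop pixel (298,353), within 0.3 px of the prediction. The bore is at about (292,377), also within about 0.5 px of where I expected it. I'll go down in small steps and watch the force.

carry_out([
  {"hand":0,"x":0,"y":-0.0005,"z":0.006,"ax":0,"ay":0,"az":0},
  {"hand":0,"x":0,"y":-0.0005,"z":0.011,"ax":0,"ay":0,"az":0},
  {"hand":0,"x":0,"y":-0.0005,"z":0.015,"ax":0,"ay":0,"az":0},
  {"hand":0,"x":0,"y":-0.0005,"z":0.019,"ax":0,"ay":0,"az":0},
  {"hand":0,"x":0,"y":-0.0005,"z":0.019,"ax":0,"ay":0,"az":0},
  {"hand":0,"x":0,"y":-0.0005,"z":0.019,"ax":0,"ay":0,"az":0},
])

```text
t: 5.38
tool_pos: [0.5884, 0.0266, 0.3889]
orientation: [3.075, 0.641, 0.0]
force: [-0.5, 0.5, -0.2]
opening: 0.0234
gripper_force: 35.0
```

carry_out([
  {"hand":0,"x":0,"y":0,"z":0.004,"ax":0,"ay":0,"az":0},
  {"hand":0,"x":0,"y":0,"z":0.004,"ax":0,"ay":0,"az":0},
  {"hand":0,"x":0,"y":0,"z":0.004,"ax":0,"ay":0,"az":0},
])

```text
t: 5.75
tool_pos: [0.5883, 0.0266, 0.3847]
orientation: [-3.076, -0.641, 0.0]
force: [0.2, 0.7, -0.9]
opening: 0.0237
gripper_force: 35.0
```

```bash
python3 - <<'E'
from h import *
im,d=read_camera("side")
cv2.imwrite("pics/s4.png",cv2.resize(im[180:250,250:320],None,fx=8,fy=8,interpolation=cv2.INTER_CUBIC))
go([.5885,.026,.41])
E
```

```text
t 5.8 pos [0.5883 0.0267 0.3848] shift [-0.0001  0.0007 -0.0252] turn [0. 0. 0.] F [-0.8901  0.3726 -1.0645] op 0.023481141333154414 34.98790919780731
```

View pics/s4.png

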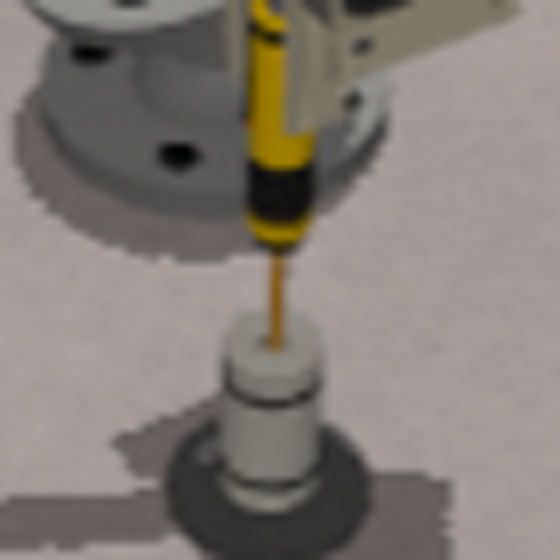

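The stem enters the top of the can at the ring centre (273,348), and the force is about zero, so it is in the bore. I'll continue down.

carry_out([
  {"hand":0,"x":0,"y":0,"z":0.006,"ax":0,"ay":0,"az":0},
  {"hand":0,"x":0,"y":0,"z":0.012,"ax":0,"ay":0,"az":0},
  {"hand":0,"x":0,"y":0,"z":0.018,"ax":0,"ay":0,"az":0},
  {"hand":0,"x":0,"y":0,"z":0.024,"ax":0,"ay":0,"az":0},
  {"hand":0,"x":0,"y":0,"z":0.024,"ax":0,"ay":0,"az":0},
])

```text
t: 6.42
tool_pos: [0.5881, 0.0266, 0.3598]
orientation: [-3.075, -0.641, 0.002]
force: [0.8, -1.2, -1.3]
opening: 0.0237
gripper_force: 35.0
```

carry_out([
  {"hand":0,"x":0,"y":0,"z":0.006,"ax":0,"ay":0,"az":0},
  {"hand":0,"x":0,"y":0,"z":0.012,"ax":0,"ay":0,"az":0},
  {"hand":0,"x":0,"y":0,"z":0.018,"ax":0,"ay":0,"az":0},
  {"hand":0,"x":0,"y":0,"z":0.022,"ax":0,"ay":0,"az":0},
  {"hand":0,"x":0,"y":0,"z":0.022,"ax":0,"ay":0,"az":0},
])

```text
t: 7.05
tool_pos: [0.5882, 0.0267, 0.3382]
orientation: [-3.075, -0.641, 0.001]
force: [-1.1, 0.2, -0.9]
opening: 0.0236
gripper_force: 35.0
```

carry_out([
  {"hand":0,"x":0,"y":0,"z":0,"ax":0,"ay":0,"az":0},
  {"hand":0,"x":0,"y":0,"z":0,"ax":0,"ay":0,"az":0},
  {"hand":0,"x":0,"y":0,"z":0,"ax":0,"ay":0,"az":0},
  {"hand":0,"x":0,"y":0,"z":0,"ax":0,"ay":0,"az":0},
  {"hand":0,"x":0,"y":0,"z":0,"ax":0,"ay":0,"az":0},
  {"hand":0,"x":0,"y":0,"z":0,"ax":0,"ay":0,"az":0},
  {"hand":0,"x":0,"y":0,"z":0,"ax":0,"ay":0,"az":0},
  {"hand":0,"x":0,"y":0,"z":0,"ax":0,"ay":0,"az":0},
])

```text
t: 8.05
tool_pos: [0.5883, 0.0266, 0.3387]
orientation: [-3.076, -0.641, 0.0]
force: [-0.5, -0.6, -1.4]
opening: 0.0235
gripper_force: 35.0
```

```bash
python3 - <<'E'
from h import *
im,d=read_camera("side")
cv2.imwrite("pics/s5.png",cv2.resize(im[180:250,250:320],None,fx=6,fy=6,interpolation=cv2.INTER_CUBIC))
n=np.array([-.357,-.1365,.924]);n/=np.linalg.norm(n);mk=np.array([.5718,.2835,.136])
s=read_state();R0=R.from_rotvec(s['orientation'])
# smallest turn taking tool z to -n
z=R0.as_matrix()[:,2];ax=np.cross(z,-n);Rt=R.from_rotvec(ax/np.linalg.norm(ax)*np.arccos(z@-n))*R0
print(Rt.as_rotvec())
go([.588,.0266,.5])
go(mk+n*(.31+.04),Rt)
E
```

```text
[-2.9585 -0.6163 -0.5927]
t 8.1 pos [0.5883 0.0266 0.3387] shift [-0.0003 -0.0001 -0.1613] turn [0. 0. 0.] F [ 0.2051 -0.5192 -0.4738] op 0.02376669361087102 34.98785197734833
t 8.1 pos [0.5883 0.0266 0.3387] shift [-0.0462 -0.2482 -0.1207] turn [-0.0179  0.3918 -0.    ] F [ 0.2051 -0.5192 -0.4738] op 0.02376669361087102 34.98785197734833
```

View pics/s5.png

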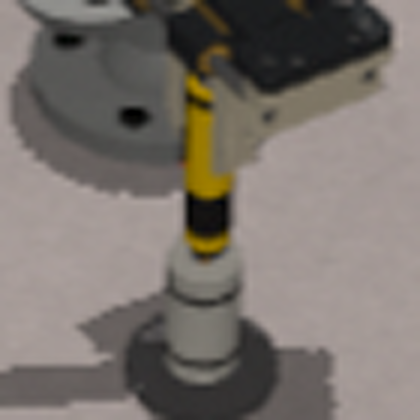

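The nose sits just above the can's mouth, so the stem is about 54 mm down, and it has stayed there for over a second. I'll lift straight out.

carry_out([
  {"hand":0,"x":0,"y":0,"z":-0.01,"ax":0,"ay":0,"az":0},
  {"hand":0,"x":0,"y":0,"z":-0.025,"ax":0,"ay":0,"az":0},
  {"hand":0,"x":0,"y":0,"z":-0.045,"ax":0,"ay":0,"az":0},
  {"hand":0,"x":0,"y":0,"z":-0.065,"ax":0,"ay":0,"az":0},
  {"hand":0,"x":0,"y":0,"z":-0.09,"ax":0,"ay":0,"az":0},
  {"hand":0,"x":0,"y":0,"z":-0.13,"ax":0,"ay":0,"az":0},
  {"hand":0,"x":0,"y":0,"z":-0.17,"ax":0,"ay":0,"az":0},
  {"hand":0,"x":0,"y":0,"z":-0.18,"ax":0,"ay":0,"az":0},
])

```text
t: 9.1
tool_pos: [0.5884, 0.0267, 0.5236]
orientation: [3.074, 0.64, 0.011]
force: [0.4, 0.1, -1.5]
opening: 0.0237
gripper_force: 35.0
```

```bash
python3 - <<'E'
from h import *
n=np.array([-.357,-.1365,.924]);n/=np.linalg.norm(n);mk=np.array([.5718,.2835,.136])
Rt=R.from_rotvec([-2.9585,-.6163,-.5927])
go(mk+n*(.31+.04),Rt)
E
```

```text
t 9.1 pos [0.5884 0.0267 0.5236] shift [-0.0467 -0.2484  0.0631] turn [-0.0149  0.3856  0.0006] F [ 0.3746  0.084  -1.537 ] op 0.023650705468753284 34.98790919780731
```

carry_out([
  {"hand":0,"x":-0.007,"y":-0.035,"z":0,"ax":-0.003,"ay":0.06,"az":0},
  {"hand":0,"x":-0.015,"y":-0.08,"z":0,"ax":-0.006,"ay":0.13,"az":0},
  {"hand":0,"x":-0.023,"y":-0.125,"z":0,"ax":-0.009,"ay":0.2,"az":0},
  {"hand":0,"x":-0.031,"y":-0.17,"z":0,"ax":-0.012,"ay":0.27,"az":0},
  {"hand":0,"x":-0.039,"y":-0.215,"z":0,"ax":-0.015,"ay":0.34,"az":0},
  {"hand":0,"x":-0.0465,"y":-0.248,"z":0.01,"ax":-0.0175,"ay":0.39,"az":0},
  {"hand":0,"x":-0.0465,"y":-0.248,"z":0.035,"ax":-0.0175,"ay":0.39,"az":0},
  {"hand":0,"x":-0.0465,"y":-0.248,"z":0.06,"ax":-0.0175,"ay":0.39,"az":0},
])

```text
t: 10.1
tool_pos: [0.4459, 0.2359, 0.4572]
orientation: [-2.959, -0.619, -0.589]
force: [0.5, 0.3, -1.1]
opening: 0.0232
gripper_force: 35.0
```

carry_out([
  {"hand":0,"x":0,"y":0,"z":0,"ax":0,"ay":0,"az":0},
  {"hand":0,"x":0,"y":0,"z":0,"ax":0,"ay":0,"az":0},
])

```text
t: 10.35
tool_pos: [0.4468, 0.2354, 0.4593]
orientation: [-2.959, -0.616, -0.59]
force: [0.1, 0.8, -0.7]
opening: 0.0234
gripper_force: 35.0
```

```bash
cat > chk.py <<'E'
from h import *
import sys
n=np.array([-.357,-.1365,.924]);n/=np.linalg.norm(n);mk=np.array([.5718,.2835,.136])
Rt=R.from_rotvec([-2.9585,-.6163,-.5927])
go(mk+n*.35,Rt)
s=read_state();R0=R.from_rotvec(s['orientation']);tip=s['tool_pos']+R0.apply([0,0,.31])
print('tip',tip,'tip-mk',tip-mk,'along n',(tip-mk)@n,'ang deg',np.degrees(np.arccos(-R0.as_matrix()[:,2]@n)))
im,d=read_camera("side");im2,d2=read_camera("top");k=sys.argv[1]
print('proj side tip,nose,mk',proj("side",[tip,tip+.06*n,mk]),'top',proj("top",[tip,mk]))
a=cv2.resize(im[115:185,230:310],None,fx=7,fy=7,interpolation=cv2.INTER_CUBIC)
cv2.imwrite(f"pics/{k}.png",a)
cv2.imwrite(f"pics/{k}t.png",im2)
E
python3 chk.py m1
```

```text
t 10.35 pos [0.4468 0.2354 0.4593] shift [ 0.0002 -0.0003 -0.    ] turn [-0.0003  0.0014 -0.0002] F [ 0.1471  0.7915 -0.7311] op 0.02338382410896658 34.98796463012695
tip [0.5571 0.2776 0.1727] tip-mk [-0.0147 -0.0059  0.0367] along n 0.03998115034369904 ang deg 0.08279653907639908
proj side tip,nose,mk [[263.2998 150.0289]
 [256.7889 137.555 ]
 [267.5707 157.8263]] top [[215.6512 214.0124]
 [215.589  209.6905]]
```

View pics/m1.png

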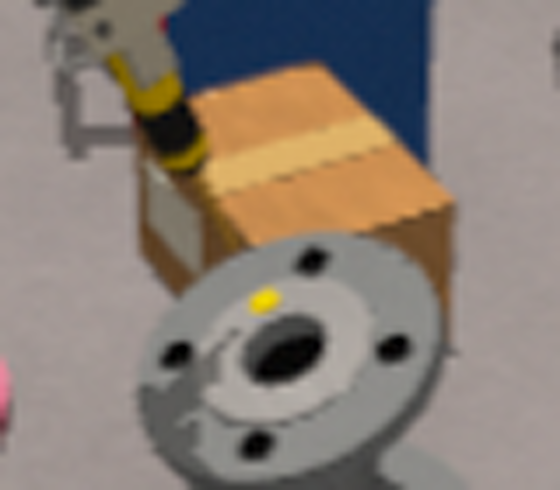

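The spot is at crop pixel (265,300) against a predicted (263.5,300), and the nose and stem also line up with prediction. I'll take a force baseline, then approach along the tool axis.

```bash
cat > f.py <<'E'
from h import *
f=[];P=[]
for i in range(12):
    read_camera("side");s=read_state();f.append(s['force']);P.append(s['tool_pos'])
f=np.array(f);R0=R.from_rotvec(s['orientation']);n=-R0.as_matrix()[:,2]
n0=np.array([-.357,-.1365,.924]);mk=np.array([.5718,.2835,.136])
tip=np.mean(P,0)+R0.apply([0,0,.31])
print('t',s['t'],'axial',(f@n).mean(),(f@n).std(),'F',f.mean(0),'tip-mk along n',(tip-mk)@n,'lateral',(tip-mk)-((tip-mk)@n)*n,'ang',np.degrees(np.arccos(n@n0/np.linalg.norm(n0))),s['opening'])
E
python3 f.py
```

```text
t 11.05 axial -0.8903084191526086 0.539413253986072 F [ 0.008   0.041  -0.9536] tip-mk along n 0.039898496749489795 lateral [-0.0007 -0.0004 -0.0003] ang 0.11136683483834801 0.023409207503117903
```

carry_out([
  {"hand":0,"x":0,"y":0,"z":0.012,"ax":0,"ay":0,"az":0},
  {"hand":0,"x":0,"y":0,"z":0.022,"ax":0,"ay":0,"az":0},
  {"hand":0,"x":0,"y":0,"z":0.03,"ax":0,"ay":0,"az":0},
  {"hand":0,"x":0,"y":0,"z":0.034,"ax":0,"ay":0,"az":0},
  {"hand":0,"x":0,"y":0,"z":0.034,"ax":0,"ay":0,"az":0},
])

```text
t: 11.68
tool_pos: [0.4588, 0.2401, 0.4268]
orientation: [-2.959, -0.617, -0.589]
force: [-0.2, 0.2, -1.3]
opening: 0.0235
gripper_force: 35.0
```

```bash
python3 f.py && python3 chk.py m2|tail -5
```

```text
t 12.275 axial -0.9957577411588728 0.6397042400905792 F [ 0.0585  0.0956 -1.0402] tip-mk along n 0.005728525452945306 lateral [-0.0008 -0.0004 -0.0004] ang 0.10142007557187878 0.02364752818829457
tip [0.5689 0.2823 0.1407] tip-mk [-0.0029 -0.0012  0.0047] along n 0.005539346014078218 ang deg 0.10142007557187878
proj side tip,nose,mk [[266.7397 156.9404]
 [260.4275 144.8561]
 [267.5707 157.8263]] top [[215.727  210.563 ]
 [215.589  209.6905]]
```

View pics/m2.png

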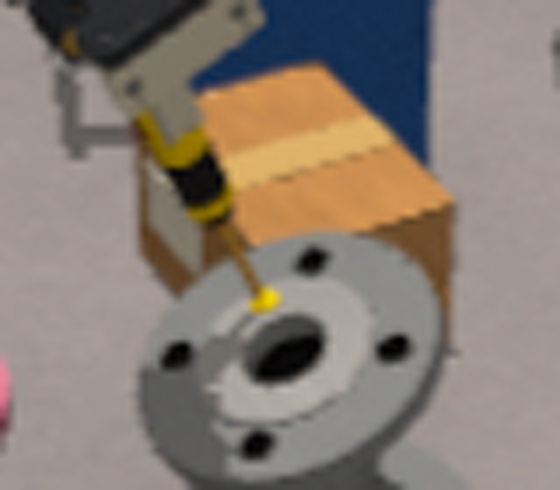

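The tip is at crop pixel (261,294), right over the spot at (266,300), with no contact force yet. I'll press in.

carry_out([
  {"hand":0,"x":0.001,"y":0,"z":0.003,"ax":0,"ay":0,"az":0},
  {"hand":0,"x":0.001,"y":0,"z":0.006,"ax":0,"ay":0,"az":0},
  {"hand":0,"x":0.001,"y":0,"z":0.009,"ax":0,"ay":0,"az":0},
  {"hand":0,"x":0.001,"y":0,"z":0.009,"ax":0,"ay":0,"az":0},
  {"hand":0,"x":0.001,"y":0,"z":0.009,"ax":0,"ay":0,"az":0},
])

```text
t: 13.0
tool_pos: [0.4628, 0.2417, 0.4195]
orientation: [-2.959, -0.616, -0.59]
force: [-0.1, -0.4, 0.1]
opening: 0.0239
gripper_force: 35.0
```

```bash
python3 f.py; python3 f.py
```

```text
t 13.6 axial 0.05977445312434792 0.44739328177730386 F [-0.066   0.0033  0.0397] tip-mk along n -0.0034420117116071083 lateral [-0.0001 -0.0001 -0.    ] ang 0.09991206282787002 0.02347405195343567
t 14.2 axial 0.18354265642085588 0.34015726064158514 F [-0.3404 -0.0395  0.0618] tip-mk along n -0.003520884706419891 lateral [-0.0001 -0.0001 -0.    ] ang 0.10343389863278375 0.023342321732259863
```

carry_out([
  {"hand":0,"x":0,"y":0,"z":0.0015,"ax":0,"ay":0,"az":0},
  {"hand":0,"x":0,"y":0,"z":0.0015,"ax":0,"ay":0,"az":0},
  {"hand":0,"x":0,"y":0,"z":0.0015,"ax":0,"ay":0,"az":0},
  {"hand":0,"x":0,"y":0,"z":0.0015,"ax":0,"ay":0,"az":0},
])

```text
t: 14.7
tool_pos: [0.4633, 0.2419, 0.418]
orientation: [-2.959, -0.616, -0.59]
force: [-0.3, -0.7, 0.9]
opening: 0.0235
gripper_force: 35.0
```

```bash
python3 f.py && python3 chk.py m3|tail -5
```

```text
t 15.3 axial 0.6333254879994982 0.37669576899054574 F [-0.3446 -0.3101  0.5068] tip-mk along n -0.005014140057527614 lateral [-0.0001 -0.0001 -0.0001] ang 0.10774103621292494 0.023741616542057812
tip [0.5735 0.2841 0.1313] tip-mk [ 0.0017  0.0006 -0.0047] along n -0.005040351010545869 ang deg 0.10774103621292494
proj side tip,nose,mk [[268.0455 158.8426]
 [261.8003 146.8701]
 [267.5707 157.8263]] top [[215.6311 209.2263]
 [215.589  209.6905]]
```

View pics/m3.png

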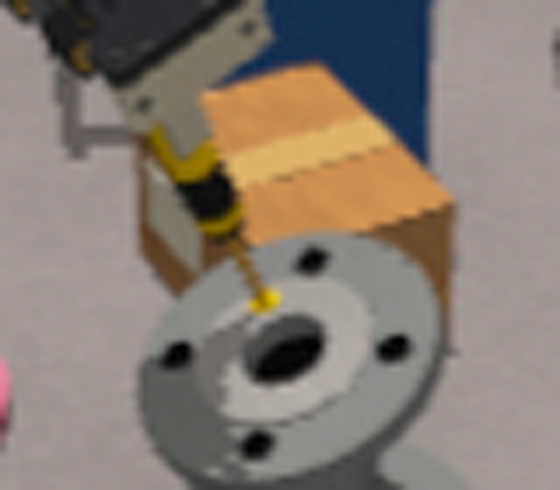

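The stem tip is on the spot at crop pixel (265,298), square to the face. The force rise is about 1.6 N, so the stem is pushed in about 5 mm. Handing in.

```bash
python3 -c "
from plant import robot
print(robot.close_job())"
```

```text
the job is handed in; nothing more can be done
None
```

I zeroed the pen about 54 mm down the chamber bore for over a second. I handed the job in at about 15 s, with the gripper holding the pen square on the yellow spot at about 1.6 N (stem about 5 mm in); the hand-in returned no verdict.

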